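Sort loose wooden toys into the display trays

ROBOT

A 7-joint arm with a two-finger parallel gripper is mounted at the origin on the work surface; the furniture and walls round the work are solid. World frame = base frame: x ahead of the robot, y to its left, z up, the work surface at z = 0. Lengths are in m, angles in rad, forces in N, time in s.
With the tool pointing down it reaches from about 0.4 to 0.9 m from the base axis. Payload 5.5 kg.
Tool frame: the origin (TCP) lies at the very end of the fingers, on their centre line; the grasp point (between the pads) lies behind it (bot.grip_point_offset is the z of the grasp point in the tool frame, in m); z points along the fingers, y is the line along which they close (so a half turn about z gives the same grasp; the last joint's range is limited). The gripper opens to 92 mm and grips with 3 to 60 N. Pads are 19 mm wide; open, the fingers measure 130 mm over their backs; the gripper's body (75 mm by 190 mm) begins 47 mm behind the grasp point.
Start: joints at [1.608, 0.501, -0.427, 1.55, 0.221, 1.138, -0.21], TCP at [0.146, -0.633, 0.191] pointing down, gripper open.
Joint ranges: [-2.88, 2.88], [-0.31, 2.03], [-1.54, 1.56], [0.2, 2.42], [-1.41, 4.55], [0.19, 2.02], [-2.57, 2.57]. Speed limits (rad/s): [2.57, 2.57, 3.14, 3.14, 3.14, 3.14, 3.14].

INTERFACE

Orientations are given as a 3x3 rotation matrix whose columns are the frame's x, y, z axes.
In Python, from bench import bot gives the robot as it stands. The module is installed in compiled form; this text tells all that it offers.
- The arm moves only by the tool drive_tool, never from a script. Its argument "deltas" is text: rows parted by semicolons, each of 7 numbers parted by spaces: the opening, from 0 (shut) to 1 (fully open), then the shift along the tool's x, y, z in units of 30 mm (1.0 is 30 mm), then the turn, a rotation vector about the tool's x, y, z in units of 5 degrees (1.0 is 5 degrees). A call has 1 to 8 rows; each row shifts and turns the commanded pose from where the row before left it, along the tool's axes as they then stand; what a row does not reach is not made up. A row lasts 1/12 s, in which the tool goes at most 41.7 mm and 7.16 degrees, less where a joint would pass 70% of its speed; a pose out of reach is approached as far as the arm can. A call is refused whole if a number of a shift passes 1 or a number of a turn 1, either way. A call with a gripper value outside its range is refused whole. The fingers move at their own pace and stop on an object; the grip force is fixed at half the most. Time passes only in rows, so rows that do not move let the fingers close. It gives the time, the measured TCP pose, the force, the opening and the grip force at its end, in the units of the state.
- bot.get_state(): the state, without advancing time (a new reading comes with each control period).
- bot.camera(name): name is "scene" or "top"; returns the picture (480x640x3 uint8, red, green, blue); there is no depth.
- bot.camera_params(name): a dict with "mtx" (3x3 intrinsics, pixels), "k1" (the pictures are not rectified: a ray, as slopes to the right and down, at radius r is drawn at 1 + k1 r^2 times it, then the intrinsics apply), "R" (3x3) and "t" (3): a world point X has camera coordinates R X + t. Camera axes: x right, y down, z forward; pixel columns grow to the right and rows downward; lengths in m; the calibration is good to about 2 mm. A picture is of the moment at which its call begins. camera_params takes no time and is no camera call.
- bot.finish_job(): hands the job in; it is judged then, once.
The state is a dict: "clock": time; "joint_pos": joint angles; "joint_velocities": joint speeds; "joint_torque": joint torques, N m; "tcp_pos": TCP position; "orientation": TCP orientation; "contact_force": force on the tool from outside, world axes, zero at the start; "wrist_torque": the same for the moment, N m; "finger_gap": finger opening in m; "grip_force": force on a finger pad.
Only numpy, scipy, OpenCV 4.12 (cv2) and the standard library are available. Lean on these libraries where they do the work, as an engineer would, in place of code of your own. Each camera call takes 0.05 s, during which the arm holds its last target. There are 200 camera calls.

TASK

Customers have left two building blocks (a cube and a flat brick), a skittle and a spinning top in front of the three display trays. Put each back into the tray that already shows a toy of its kind (both blocks go to the tray with the other cube): the brick lying flat and the cube resting squarely on that tray's felt floor, the skittle and the top standing upright in theirs. Nothing may lie on a rim or on another toy, and the samples already in the trays must stay where they stand.

Things in the scene. Friction and masses are not known exactly. Their poses are not given: they have to be found in the camera images.
- tray_blocks: shallow wooden tray with grey felt floor, one of three alike, fixed to the table: the one where the sample cube stands. The trays change places between starts. Outside 165 (x) x 110 (y) x 9 mm high, walls 5; felt 6 above the table, rim 3 above the felt; sizes in mm. Origin: centre of underside, at table height; x points away from the robot (yaw within 0.08 rad), z up.
- tray_skittles: shallow wooden tray with grey felt floor, one of three alike, fixed to the table: the one where one skittle stands. The trays change places between starts. Outside 165 (x) x 110 (y) x 9 mm high, walls 5; felt 6 above the table, rim 3 above the felt; sizes in mm. Origin: centre of underside, at table height; x points away from the robot (yaw within 0.08 rad), z up.
- tray_tops: shallow wooden tray with grey felt floor, one of three alike, fixed to the table: the one where one spinning top stands. The trays change places between starts. Outside 165 (x) x 110 (y) x 9 mm high, walls 5; felt 6 above the table, rim 3 above the felt; sizes in mm. Origin: centre of underside, at table height; x points away from the robot (yaw within 0.08 rad), z up.
- sample_block: sample already in its tray: a 35 mm wooden cube (a building block), standing loose on the felt in the tray's far left corner as the robot sees it; sizes in mm. Origin: centre of its underside; z up. Not to be moved.
- sample_skittle: sample already in its tray, loose on the felt in the tray's far half: turned wooden skittle (bowling-pin shape), 100 tall, thickest in the lower half (38 diameter), a slightly narrower round head (26) on top; sizes in mm. Origin: centre of its underside; z up. Not to be moved.
- sample_top: sample already in its tray, loose on the felt in the tray's far half: wooden spinning top standing on its flat base: round disc 60 across and 24 high, and above it an upright stem 12 thick from 24 to 57 high (grasp the stem); sizes in mm. Origin: centre of its underside; z up. Not to be moved.
- cube: wooden building block, a plain 35 mm cube, loose on the table in front of the trays; same make as the sample cube; sizes in mm. Origin: centre of its underside; z up.
- brick: flat wooden building block, 70 long (its own y), 35 wide (its own x), 18 high, lying flat on the table in front of the trays; sizes in mm. Origin: centre of its underside; z up.
- skittle: the skittle that stands on the table in front of the trays: turned wooden skittle (bowling-pin shape), 100 tall, thickest in the lower half (38 diameter), a slightly narrower round head (26) on top; sizes in mm. Origin: centre of its underside; z up.
- top: the spinning top that stands on the table in front of the trays: wooden spinning top standing on its flat base: round disc 60 across and 24 high, and above it an upright stem 12 thick from 24 to 57 high (grasp the stem); sizes in mm. Origin: centre of its underside; z up.
Not all that is in view belongs to the job. What is shaped like the skittle but blue is not meant.

How it is judged:
By the outcome, as a careful person would: the job done as asked, in the order asked, and still so for the second after the job is handed in, with the robot touching nothing.
It also fails if it takes over 96 s, if anything falls off the work surface, if the arm or the gripper's body presses on something with over 40 N, if the wrist force passes 120 N, or if a joint passes its speed limit or range.

## Working session

There is one attempt and no reset: what is moved stays moved. The work goes in short steps, Python scripts to look and compute and a tool call to move; the robot and the scene stay as the last step left them, time stands still between calls to the robot, and variables do not carry over. Pictures are saved under pics/ and viewed, at most 14 in all, crops included, and the job is handed in when it is done.

Besides the shell and the picture viewer there is one more tool, called after ">>>" as name(argument=value, ...) on one line, values as JSON. drive_tool: Moves the arm, as the interface text tells. Its arguments: {"type":"object","properties":{"deltas":{"type":"string"}},"required":["deltas"]}

```bash
mkdir -p pics; python3 - <<'E'
from bench import bot
import cv2,numpy as np
for n in("scene","top"):
    im=bot.camera(n); cv2.imwrite(f"pics/{n}0.png",im[:,:,::-1]); p=bot.camera_params(n)
    print(n,p["mtx"].tolist(),p["k1"],np.round(p["R"],4).tolist(),np.round(p["t"],4).tolist())
s=bot.get_state();print(s["clock"],s["tcp_pos"],np.round(s["orientation"],3).tolist(),s["finger_gap"],bot.grip_point_offset)
E
```

```text
scene [[625.1449106994679, 0.0, 314.00598791925614], [0.0, 625.1449106994679, 244.44806668148837], [0.0, 0.0, 1.0]] 0.041569651084259036 [[0.6257, -0.78, -0.004], [-0.3105, -0.2443, -0.9186], [0.7156, 0.5761, -0.3951]] [-0.3469, 0.1827, 0.7768]
top [[565.3847724828922, 0.0, 322.9850672164825], [0.0, 565.3847724828922, 239.89601370326469], [0.0, 0.0, 1.0]] -0.10347324789373945 [[-0.0094, -0.9999, -0.007], [-0.9891, 0.0104, -0.1467], [0.1468, 0.0055, -0.9892]] [-0.043, 0.5025, 0.7971]
0.1 [ 0.14532236 -0.63281818  0.1903505 ] [[0.975, 0.224, -0.0], [0.224, -0.975, 0.002], [0.0, -0.002, -1.0]] 0.09199453189616573 -0.0188
```

View pics/scene0.png

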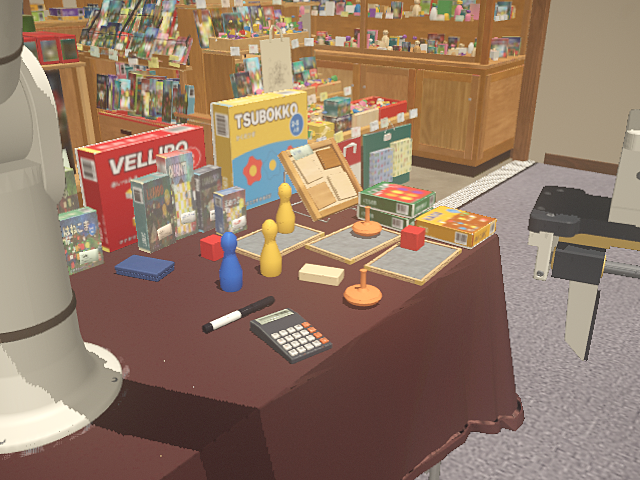

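View pics/top0.png

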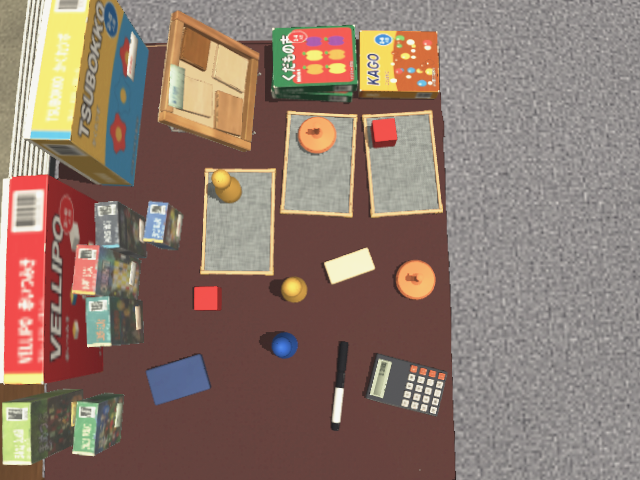

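The scene shows three trays in the top view:
- Skittles tray at about (238,222).
- Tops tray at about (319,163).
- Blocks tray at about (403,163).

The loose items are the cube (206,298), brick (349,266) and top (415,280). Skittle-shaped candidates are yellow at (293,290), blue at (284,345) and the yellow sample in its tray at (225,185). The yellow one at (293,290) is meant: it stands on the table, and blue is excluded.

```bash
cat > h.py <<'E'
import cv2,numpy as np
from bench import bot
def ray(n,px):
    p=bot.camera_params(n); K=p["mtx"]; px=np.atleast_2d(np.float64(px))
    d=(px-[K[0,2],K[1,2]])/[K[0,0],K[1,1]]; u=d.copy()
    for _ in range(20): u=d/(1+p["k1"]*(u**2).sum(1,keepdims=True))
    R=np.array(p["R"]); D=np.c_[u,np.ones(len(u))]@R; return -R.T@np.array(p["t"]),D
def onto(n,px,z):
    c,D=ray(n,px); return (c+D*((z-c[2])/D[:,2])[:,None])[:,:2]
def blob(im,roi,lo,hi):
    x0,y0,x1,y1=roi; hsv=cv2.cvtColor(im,cv2.COLOR_RGB2HSV)[y0:y1,x0:x1]
    m=cv2.inRange(hsv,np.array(lo),np.array(hi)); cs,_=cv2.findContours(m,cv2.RETR_EXTERNAL,cv2.CHAIN_APPROX_NONE)
    return max(cs,key=cv2.contourArea)[:,0,:]+[x0,y0]
def rect(P):
    (c,s,a)=cv2.minAreaRect(np.float32(P*1000)); return np.round(c,1),np.round(s,1),round(a,1)
E
python3 - <<'E'
from h import *
im=bot.camera("top"); H=cv2.cvtColor(im,cv2.COLOR_RGB2HSV)
for n,p in dict(cube=(206,298),brick=(349,266),top=(425,288),sk=(293,290),head=(293,286),rim=(203,240),rim2=(355,190),felt=(240,240),scube=(384,132),cloth=(320,320),cubeside=(206,309),topdisc=(405,270)).items(): print(n,H[p[1],p[0]])
S=(0,100,120)
print("cube",rect(onto("top",blob(im,(180,275,235,325),(0,150,180),(8,255,255)),.035)))
print("brick",rect(onto("top",blob(im,(315,240,385,292),(15,20,190),(40,255,255)),.018)))
b=blob(im,(385,250,445,310),(5,120,120),(18,255,255)); print("top",rect(onto("top",b,.024)))
print("scube",rect(onto("top",blob(im,(366,112,405,155),(0,150,180),(8,255,255)),.041)))
print("stop",rect(onto("top",blob(im,(290,114,345,160),(5,150,120),(15,255,255)),.030)))
for n,r in dict(sk=(197,163,280,280),to=(277,105,361,220),bl=(359,105,447,220)).items():
    P=blob(im,r,(8,60,110),(30,255,255)); print(n,rect(onto("top",P,.009)))
x=im[150:360,180:340]; cv2.imwrite("pics/c1.png",cv2.resize(x,None,fx=3.4,fy=2.8*1,interpolation=cv2.INTER_CUBIC)[:,:,::-1])
E
```

```text
cube [  1 173 242]
brick [ 28  42 247]
top [ 17 135 246]
sk [ 25 146 246]
head [ 27 140 247]
rim [ 21  97 242]
rim2 [  4 102 103]
felt [ 33  16 156]
scube [  1 175 242]
cloth [  4 101 104]
cubeside [  1 176 238]
topdisc [ 14 144 246]
cube (array([418.5, 125.2]), array([33.7, 34.2]), 0.8)
brick (array([466. , -86.9]), array([35.4, 70.1]), 19.0)
top (array([ 443.9, -184.9]), array([58.3, 59.6]), 88.5)
scube (array([ 669.7, -142.7]), array([34.2, 33.9]), 5.3)
stop (array([669.3, -34.2]), array([24.6, 16.1]), 89.3)
sk (array([538.1,  82.8]), array([113.4, 168.5]), 88.6)
to (array([628.1, -42.5]), array([113.9, 168.4]), 86.2)
bl (array([ 627.7, -172.2]), array([169.2, 113.4]), 3.4)
```

View pics/c1.png

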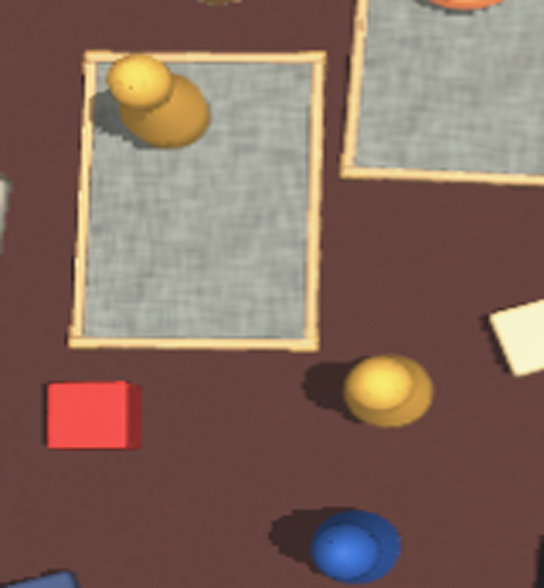

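The crop shows the yellow skittle standing on the table, head at about px (293,287), with the blue one clearly separate at about (284,343). That confirms the yellow one.

```bash
cat >> h.py <<'E'
def go(x,y,z,yaw=None):
    s=bot.get_state(); R=np.array(s["orientation"]); d=(R.T@(np.array([x,y,z])-s["tcp_pos"]))/.03
    print("shift",np.round(d,2),end=" ")
    cy=np.degrees(np.arctan2(R[1,0],R[0,0]))
    Rt=R if yaw is None else np.array([[np.cos(yaw),np.sin(yaw),0],[np.sin(yaw),-np.cos(yaw),0],[0,0,-1]])
    r=cv2.Rodrigues(R.T@Rt)[0].ravel(); print("turn",np.round(np.degrees(r)/5,2),"t",round(s["clock"],1),"tcp",np.round(s["tcp_pos"],4),"yaw",round(cy,1))
E
python3 - <<'E'
from h import *
T=bot.camera("top");S=bot.camera("scene")
def tri(a,b):
    c1,d1=ray("top",a);c2,d2=ray("scene",b);d1=d1[0];d2=d2[0]
    k=np.linalg.lstsq(np.c_[d1,-d2],c2-c1,rcond=None)[0];p,q=c1+k[0]*d1,c2+k[1]*d2
    return np.round((p+q)*500,1),round(np.linalg.norm(p-q)*1000,1)
Y=((18,100,90),(30,255,255))
bt=blob(T,(275,265,320,310),*Y);bs=blob(S,(255,212,288,280),*Y)
hd=blob(T,(275,265,320,310),(18,100,225),(30,255,255)); c,r=cv2.minEnclosingCircle(hd.astype(np.float32));print("head top",c,r)
w=[(y,np.ptp(bs[bs[:,1]==y,0])) for y in range(bs[:,1].min(),bs[:,1].max()+1,3)];print(w)
top=bs[bs[:,1]<bs[:,1].min()+18]; hs=[(top[:,0].min()+top[:,0].max())/2,bs[:,1].min()+8]
print("sk",tri(c,hs),"plane .087",onto("top",c,.087)*1000)
# low body outline -> belly silhouette circle
c2,r2=cv2.minEnclosingCircle(bt.astype(np.float32));print("all",c2,r2,onto("top",c2,.03)*1000)
def vcol(b):return b
O=((3,110,120),(20,255,255))
b=blob(T,(296,114,340,156),*O);print("stop",rect(onto("top",b,.030)))
ss=blob(T,(208,164,246,205),*Y);print("ssk bbox",cv2.boundingRect(ss))
c3=(221.2,178.6);print("ssk head",onto("top",c3,.093)*1000)
go(.444,-.185,.15,0)
E
```

```text
head top (292.56060791015625, 286.9545593261719) 7.500482559204102
[(212, np.int64(10)), (215, np.int64(11)), (218, np.int64(11)), (221, np.int64(22)), (224, np.int64(25)), (227, np.int64(25)), (230, np.int64(25)), (233, np.int64(24)), (236, np.int64(11)), (239, np.int64(9)), (242, np.int64(10)), (245, np.int64(12)), (248, np.int64(14)), (251, np.int64(17)), (254, np.int64(23)), (257, np.int64(21)), (260, np.int64(21)), (263, np.int64(21)), (266, np.int64(21)), (269, np.int64(21)), (272, np.int64(19)), (275, np.int64(15))]
sk (array([431.7,  -9.6,  99.8]), np.float64(7.8)) plane .087 [[429.8280203   -5.98168136]]
all (293.76922607421875, 289.1538391113281) 12.785316467285156 [[430.27328028  -4.32072451]]
stop (array([667. , -39.5]), array([56.9, 56.3]), 89.3)
ssk bbox (208, 170, 34, 33)
ssk head [[582.2981531   93.92500851]]
shift [ 13.04 -12.33   1.37] turn [-0.01  0.    2.59] t 0.2 tcp [ 0.1455 -0.6332  0.1908] yaw 12.9
```

>>> drive_tool(deltas="1 .9 -.85 0 0 0 0;1 .9 -.85 0 0 0 0;1 .9 -.85 0 0 0 0;1 .9 -.85 0 0 0 0;1 .9 -.85 0 0 0 0;1 .9 -.85 0 0 0 0;1 .9 -.85 0 0 0 0;1 .9 -.85 0 0 0 0")

```text
clock: 0.92
tcp_pos: [0.311, -0.3847, 0.1915]
orientation: [[0.975, 0.224, -0.0], [0.224, -0.975, -0.001], [-0.0, 0.0, -1.0]]
contact_force: [1.1, -0.1, 0.6]
finger_gap: 0.092
grip_force: 0.0
```

>>> drive_tool(deltas="1 .9 -.85 .2 0 0 0;1 .9 -.85 .2 0 0 0;1 .9 -.85 .2 0 0 0;1 .9 -.85 .2 0 0 0;1 .9 -.85 .2 0 0 0;1 .9 -.85 .2 0 0 .9;1 .4 -.4 .1 0 0 .9;1 0 0 0 0 0 .8")

```text
clock: 1.58
tcp_pos: [0.4466, -0.182, 0.1522]
orientation: [[1.0, 0.003, 0.001], [0.003, -1.0, 0.002], [0.001, -0.002, -1.0]]
contact_force: [-0.4, 0.3, 0.0]
finger_gap: 0.0919
grip_force: 0.0
```

```bash
python3 -c "
from h import *
go(.444,-.185,.028,0)"
```

```text
shift [-0.09  0.11  4.14] turn [-0.03 -0.02  0.03] t 1.6 tcp [ 0.4466 -0.182   0.1522] yaw 0.2
```

>>> drive_tool(deltas="1 -.1 .1 .9 0 0 0;1 0 0 .9 0 0 0;1 0 0 .9 0 0 0;1 0 0 .8 0 0 0;1 0 0 .57 0 0 0;0.3 0 0 0 0 0 0;0 0 0 0 0 0 0;0 0 0 0 0 0 0")

```text
clock: 2.25
tcp_pos: [0.442, -0.1904, 0.0312]
orientation: [[1.0, -0.001, 0.001], [-0.001, -1.0, -0.0], [0.001, 0.0, -1.0]]
contact_force: [0.3, -0.2, 0.3]
finger_gap: 0.0762
grip_force: 0.0
```

>>> drive_tool(deltas="0 0 0 0 0 0 0;0 0 0 0 0 0 0;0 0 0 0 0 0 0;0 0 0 0 0 0 0;0 0 0 0 0 0 0;0 0 0 0 0 0 0")

```text
clock: 2.75
tcp_pos: [0.4412, -0.1904, 0.0305]
orientation: [[1.0, -0.001, 0.0], [-0.001, -1.0, -0.0], [0.0, 0.0, -1.0]]
contact_force: [0.4, 0.2, 0.2]
finger_gap: 0.0363
grip_force: 0.0
```

```bash
python3 -c "
from h import *
im=bot.camera('scene');cv2.imwrite('pics/s2.png',cv2.resize(im[180:340,250:470],None,fx=3,fy=3)[:,:,::-1])
print(bot.get_state()['finger_gap'],bot.get_state()['grip_force'])
go(.592,-.044,.15,-.066)"
```

```text
0.03259308992423396 0.0
shift [ 5.02 -4.88 -3.99] turn [ 0.   -0.    0.74] t 2.8 tcp [ 0.4412 -0.1904  0.0304] yaw -0.1
```

View pics/s2.png

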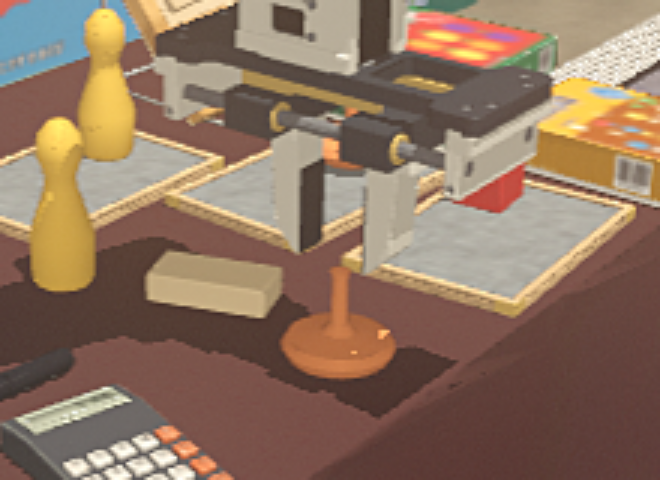

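The fingertips at crop (305,245) and (370,270) look behind the stem at (340,270). I'll check this by projecting the TCP into both views before doing anything else.

```bash
cat >> h.py <<'E'
def proj(n,X):
    p=bot.camera_params(n);c=np.array(p["R"])@np.array(X)+p["t"];u=c[:2]/c[2];u=u*(1+p["k1"]*(u@u));return np.round(u*p["mtx"][0][0]+np.array(p["mtx"])[:2,2],1)
E
python3 - <<'E'
from h import *
s=bot.get_state();print(s["finger_gap"],s["grip_force"],s["tcp_pos"])
for n in("scene","top"):
    print(n,"tcp",proj(n,s["tcp_pos"]),"stem base/top at est",proj(n,[.444,-.185,.024]),proj(n,[.444,-.185,.057]),"base",proj(n,[.444,-.185,0]),"skit top/base",proj(n,[.43,-.0055,.1]),proj(n,[.43,-.0055,0]), "cubeS",proj(n,[.6697,-.1427,.041]))
im=bot.camera('top');cv2.imwrite('pics/t2.png',cv2.resize(im[220:340,340:480],None,fx=4,fy=4)[:,:,::-1])
E
```

```text
0.03259308992423396 0.0 [ 0.44119149 -0.19036939  0.03037565]
scene tcp [364.  285.9] stem base/top at est [362.  287.9] [362.6 268.9] base [361.6 301.5] skit top/base [269.6 219.7] [271.5 273.7] cubeS [413.1 229.3]
top tcp [419.9 280.3] stem base/top at est [415.6 278.8] [419.2 277. ] base [413.2 280.1] skit top/base [291.6 286.2] [295.7 290.5] cubeS [384.3 129.6]
```

View pics/t2.png

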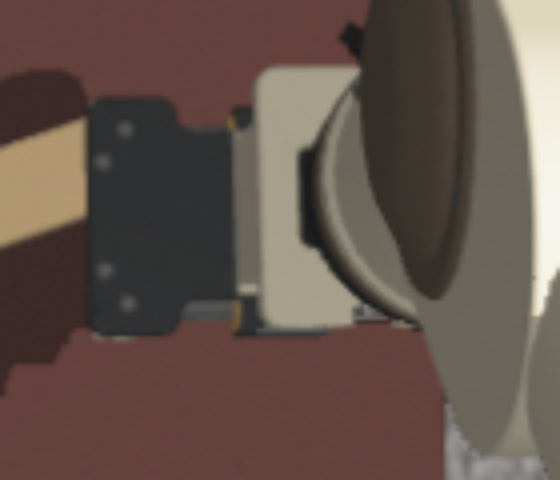

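```bash
python3 - <<'E'
from h import *
o=np.array([.146,-.633,.191]);yv=np.array([.224,-.975,0])
for k in(-.056,.056): print("start tips",k,[proj("scene",o+yv*k+[0,0,dz]) for dz in(0,.033)])
s=bot.get_state();o=s["tcp_pos"]
for k in(-.026,.026): print("now tips",[proj("scene",o+np.array([0,k,dz])) for dz in(0,.033)], [proj("top",o+np.array([0,k*3.6,dz])) for dz in(.066,.1,.133)])
im=bot.camera('scene');cv2.imwrite('pics/s3.png',cv2.resize(im[220:320,300:440],None,fx=5,fy=5)[:,:,::-1])
print(s['finger_gap'],s['grip_force'],s["joint_pos"])
E
```

```text
start tips -0.056 [array([568.4, 390.3]), array([575.4, 352. ])]
start tips 0.056 [array([753.9, 437.1]), array([767.8, 395.4])]
now tips [array([378. , 290.8]), array([378.8, 271.3])] [array([495.7, 275.8]), array([503.3, 273.6]), array([511.3, 271.2])]
now tips [array([350.3, 281.3]), array([350.7, 262.3])] [array([359. , 277.5]), array([360.5, 275.4]), array([362.1, 273.1])]
0.028475583768348776 0.0 [ 0.82157597  0.47390614 -0.56161311  2.08452603  0.39384583  0.68605264
 -1.57177753]
```

View pics/s3.png

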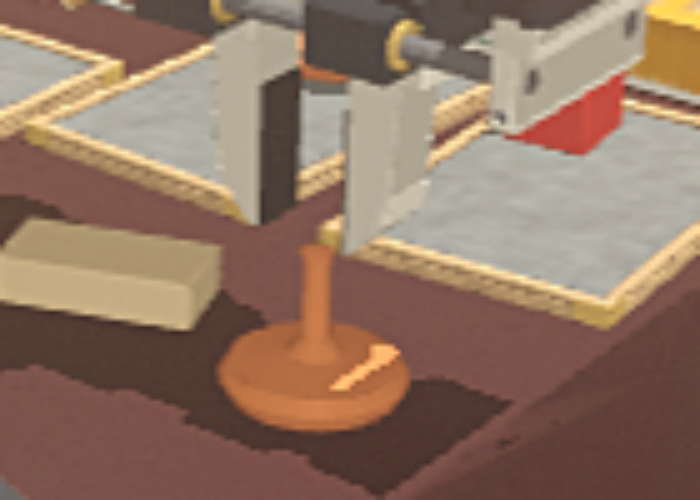

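The tips sit about 34 mm above the reported TCP in both this picture and the start picture: midpoint at about px (361,267), against an expected (360,288). The stem top is at about (363,269), just below the tips. I'll descend in small force-checked steps to settle the true tip height.

>>> drive_tool(deltas=".5 .1 -.13 0 0 0 0;.5 0 0 0 0 0 0;.5 0 0 0 0 0 0;.5 0 0 .1 0 0 0;.5 0 0 .1 0 0 0")

```text
clock: 3.32
tcp_pos: [0.4442, -0.1865, 0.0241]
orientation: [[1.0, -0.001, 0.0], [-0.001, -1.0, -0.0], [0.0, 0.0, -1.0]]
contact_force: [0.3, 0.4, -0.8]
finger_gap: 0.0455
grip_force: 0.0
```

>>> drive_tool(deltas=".5 0 0 .05 0 0 0;.5 0 0 .05 0 0 0;.5 0 0 0 0 0 0")

```text
clock: 3.57
tcp_pos: [0.4438, -0.1863, 0.0208]
orientation: [[1.0, -0.001, -0.001], [-0.001, -1.0, 0.0], [-0.001, -0.0, -1.0]]
contact_force: [0.7, -0.1, 0.3]
finger_gap: 0.0459
grip_force: 0.0
```

>>> drive_tool(deltas=".5 0 0 .05 0 0 0;.5 0 0 .05 0 0 0;.5 0 0 .05 0 0 0;.5 0 0 .05 0 0 0;.5 0 0 .05 0 0 0;.5 0 0 0 0 0 0")

```text
clock: 4.07
tcp_pos: [0.4439, -0.1863, 0.0134]
orientation: [[1.0, -0.001, -0.0], [-0.001, -1.0, 0.0], [-0.0, -0.0, -1.0]]
contact_force: [-0.0, -0.2, 0.5]
finger_gap: 0.046
grip_force: 0.0
```

>>> drive_tool(deltas=".5 0 0 .05 0 0 0;.5 0 0 .05 0 0 0;.5 0 0 .05 0 0 0;.5 0 0 .05 0 0 0;.5 0 0 .05 0 0 0;.5 0 0 0 0 0 0")

```text
clock: 4.57
tcp_pos: [0.4439, -0.1863, 0.0059]
orientation: [[1.0, -0.001, -0.0], [-0.001, -1.0, 0.0], [-0.0, -0.0, -1.0]]
contact_force: [0.2, -0.2, -0.3]
finger_gap: 0.0458
grip_force: 0.0
```

```bash
python3 - <<'E'
from h import *
im=bot.camera('scene');cv2.imwrite('pics/s4.png',cv2.resize(im[220:320,300:440],None,fx=5,fy=5)[:,:,::-1])
go(.444,-.186,-.004,0)
E
```

```text
shift [ 0.   -0.01  0.34] turn [-0.    0.   -0.01] t 4.6 tcp [ 0.444  -0.1863  0.0061] yaw -0.1
```

View pics/s4.png

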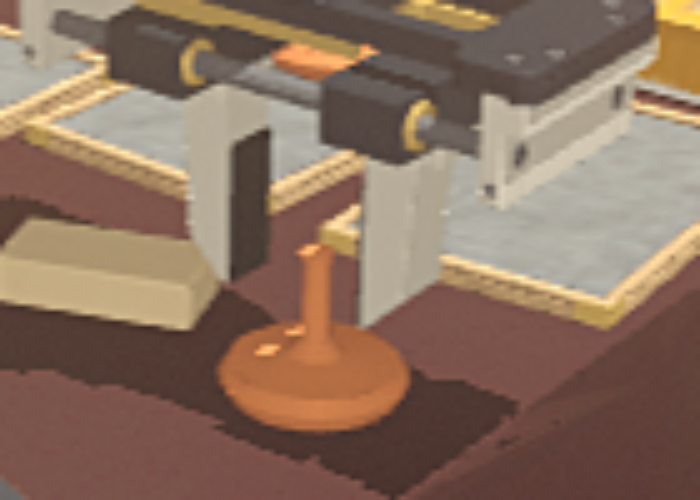

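The tips are now at px (346,276) and (372,285), on either side of the stem at true z of about 0.040, while the reported z is 0.006 with no contact. So the true tip height is the reported z plus about 0.034, and I'll use that from here on.

>>> drive_tool(deltas=".5 0 0 .12 0 0 0;.5 0 0 .12 0 0 0;.5 0 0 .08 0 0 0;0 0 0 0 0 0 0;0 0 0 0 0 0 0;0 0 0 0 0 0 0;0 0 0 0 0 0 0;0 0 0 0 0 0 0")

```text
clock: 5.28
tcp_pos: [0.4443, -0.1864, -0.0032]
orientation: [[1.0, -0.001, 0.0], [-0.001, -1.0, -0.0], [0.0, 0.0, -1.0]]
contact_force: [-0.7, 0.0, 0.3]
finger_gap: 0.017
grip_force: 0.0
```

>>> drive_tool(deltas="0 0 0 0 0 0 0;0 0 0 0 0 0 0;0 0 0 0 0 0 0;0 0 0 0 0 0 0")

```text
clock: 5.62
tcp_pos: [0.4443, -0.1864, -0.0033]
orientation: [[1.0, -0.001, 0.0], [-0.001, -1.0, -0.0], [0.0, 0.0, -1.0]]
contact_force: [-0.1, 0.5, 0.9]
finger_gap: 0.0087
grip_force: 29.8
```

>>> drive_tool(deltas="0 0 0 -.3 0 0 0;0 0 0 -.5 0 0 0;0 0 0 -.8 0 0 0;0 0 0 -.9 0 0 0;0 0 0 -.5 0 0 0;0 0 0 0 0 0 0")

```text
clock: 6.12
tcp_pos: [0.4468, -0.1873, 0.0903]
orientation: [[1.0, -0.001, 0.006], [-0.001, -1.0, -0.003], [0.006, 0.003, -1.0]]
contact_force: [-0.2, -0.8, -0.5]
finger_gap: 0.0083
grip_force: 29.8
```

```bash
python3 - <<'E'
from h import *
im=bot.camera('scene');cv2.imwrite('pics/s5.png',cv2.resize(im[180:320,280:460],None,fx=4,fy=4)[:,:,::-1])
s=bot.get_state();print(s['finger_gap'],s['grip_force'],s['contact_force'])
go(.588,-.040,.086,-.066)
E
```

```text
0.008698318078599216 29.81057058827389 [-0.0791115   0.22116756 -0.48716536]
shift [ 4.74 -4.91  0.1 ] turn [ 0.03 -0.04  0.74] t 6.2 tcp [ 0.4456 -0.1872  0.0887] yaw -0.1
```

View pics/s5.png

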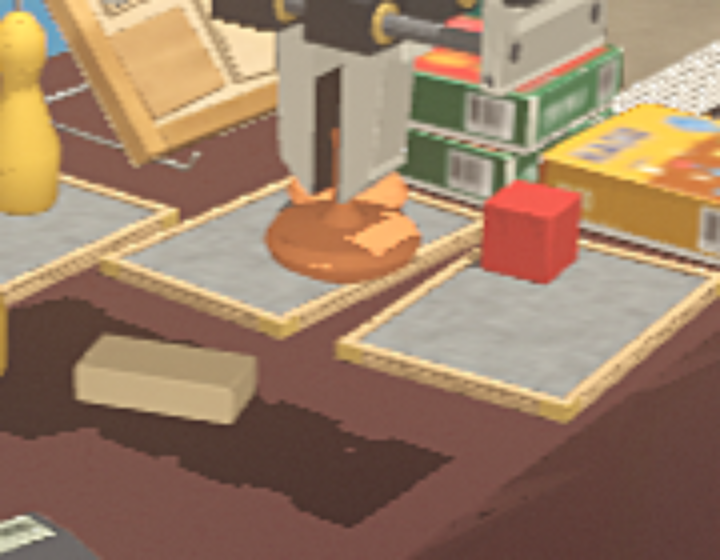

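The top hangs upright from the fingers at crop (345,220), clear of the table. Next I carry it over the tops tray.

>>> drive_tool(deltas="0 .8 -.82 0 0 0 0;0 .8 -.82 0 0 0 0;0 .8 -.82 0 0 0 0;0 .8 -.82 0 0 0 0;0 .8 -.82 0 0 0 0;0 .74 -.81 0 0 0 0;0 0 0 0 0 0 .74;0 0 0 0 0 0 0")

```text
clock: 6.83
tcp_pos: [0.5866, -0.0361, 0.0855]
orientation: [[0.998, -0.064, -0.001], [-0.064, -0.998, 0.002], [-0.002, -0.002, -1.0]]
contact_force: [0.4, -0.4, 0.1]
finger_gap: 0.009
grip_force: 29.8
```

```bash
python3 - <<'E'
from h import *
go(.588,-.040,.0037,-.066)
E
```

```text
shift [0.06 0.13 2.73] turn [-0.02  0.02  0.03] t 6.8 tcp [ 0.5866 -0.0361  0.0855] yaw -3.6
```

>>> drive_tool(deltas="0 .06 .13 .5 0 0 0;0 0 0 .6 0 0 0;0 0 0 .6 0 0 0;0 0 0 .5 0 0 0;0 0 0 .3 0 0 0;0 0 0 .15 0 0 0;0 0 0 .05 0 0 0;0 0 0 0 0 0 0")

```text
clock: 7.5
tcp_pos: [0.5877, -0.0439, 0.0053]
orientation: [[0.998, -0.066, -0.0], [-0.066, -0.998, -0.0], [-0.0, 0.0, -1.0]]
contact_force: [-0.1, -0.4, -1.3]
finger_gap: 0.0085
grip_force: 29.8
```

```bash
python3 - <<'E'
from h import *
im=bot.camera('scene');cv2.imwrite('pics/s6.png',cv2.resize(im[190:290,280:440],None,fx=5,fy=5)[:,:,::-1])
go(.588,-.040,.0027,-.066)
E
```

```text
shift [-0.02 -0.12  0.11] turn [ 0.   -0.01  0.  ] t 7.5 tcp [ 0.5883 -0.0436  0.0059] yaw -3.8
```

View pics/s6.png

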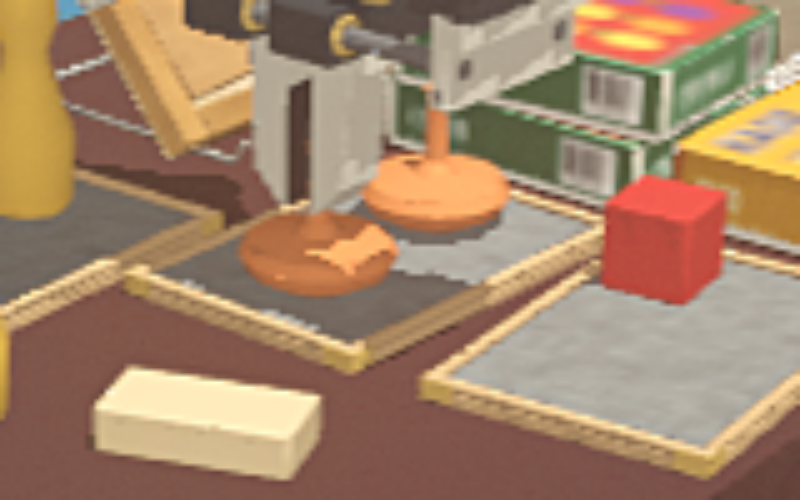

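The top hovers just above the felt in the near half of the tops tray, at crop (320,255), clear of the sample. I lower the last 2–3 mm and release.

>>> drive_tool(deltas="0 0 0 .05 0 0 0;0 0 0 .04 0 0 0;0 0 0 0 0 0 0;.5 0 0 0 0 0 0;.5 0 0 0 0 0 0;.5 0 0 0 0 0 0;.5 0 0 0 0 0 0;.5 0 0 0 0 0 0")

```text
clock: 8.22
tcp_pos: [0.5881, -0.0433, 0.003]
orientation: [[0.998, -0.066, 0.0], [-0.066, -0.998, -0.0], [0.0, 0.0, -1.0]]
contact_force: [-0.2, -0.2, -0.2]
finger_gap: 0.0373
grip_force: 0.0
```

>>> drive_tool(deltas=".5 0 0 -.3 0 0 0;.5 0 0 -.6 0 0 0;.5 0 0 -.8 0 0 0;1 0 0 -1 0 0 0;1 0 0 -1 0 0 0;1 0 0 -.5 0 0 0")

```text
clock: 8.72
tcp_pos: [0.5901, -0.0428, 0.1334]
orientation: [[0.998, -0.065, 0.005], [-0.065, -0.998, -0.0], [0.005, -0.0, -1.0]]
contact_force: [0.4, -0.2, 0.4]
finger_gap: 0.0616
grip_force: 0.0
```

```bash
python3 - <<'E'
from h import *
go(.430,-.0055,.13,0)
T=bot.camera("top")
b=blob(T,(275,175,360,225),(3,110,120),(17,255,255));print("top placed",rect(onto("top",b,.030)),cv2.boundingRect(b))
b=blob(T,(315,240,385,292),(15,20,190),(40,255,255)); print("brick",rect(onto("top",b,.018)))
E
```

```text
shift [-5.41 -0.89  0.08] turn [ 0.   -0.06 -0.75] t 8.7 tcp [ 0.5901 -0.0428  0.1334] yaw -3.7
top placed (array([551.8,  10.4]), array([28.1, 15.9]), 34.8) (280, 198, 14, 16)Traceback (most recent call last):
  File "<stdin>", line 5, in <module>
  File "h.py", line 13, in blob
    return max(cs,key=cv2.contourArea)[:,0,:]+[x0,y0]
           ~~~^^^^^^^^^^^^^^^^^^^^^^^^
ValueError: max() iterable argument is empty
```

>>> drive_tool(deltas="1 -.7 -.13 0 0 0 0;1 -.8 -.13 0 0 0 0;1 -.8 -.13 0 0 0 0;1 -.8 -.13 0 0 0 0;1 -.8 -.13 0 0 0 0;1 -.8 -.13 0 0 0 0;1 -.7 -.11 0 0 0 0;1 0 0 0 0 0 -.75")

```text
clock: 9.43
tcp_pos: [0.4231, -0.0054, 0.1284]
orientation: [[1.0, 0.002, -0.004], [0.002, -1.0, -0.002], [-0.004, 0.002, -1.0]]
contact_force: [-1.2, 0.3, -0.0]
finger_gap: 0.0916
grip_force: 0.0
```

```bash
python3 - <<'E'
from h import *
T=bot.camera("top")
b=blob(T,(275,165,365,225),(3,110,150),(17,255,255));print("top placed",rect(onto("top",b,.030)),cv2.boundingRect(b))
go(.430,-.0055,.015,0)
E
```

```text
top placed (array([592.6, -52.5]), array([57.9, 34.7]), 38.6) (307, 168, 32, 35)
shift [ 0.15 -0.02  3.8 ] turn [0.02 0.02 0.09] t 9.5 tcp [ 0.4257 -0.0059  0.129 ] yaw 0.4
```

>>> drive_tool(deltas="1 .14 -.02 .3 0 0 .09;1 0 0 .7 0 0 0;1 0 0 .8 0 0 0;1 0 0 .8 0 0 0;1 0 0 .7 0 0 0;1 0 0 .4 0 0 0;1 0 0 .1 0 0 0;1 0 0 0 0 0 0")

```text
clock: 10.15
tcp_pos: [0.432, -0.0051, 0.0143]
orientation: [[1.0, -0.008, -0.002], [-0.008, -1.0, 0.001], [-0.002, -0.001, -1.0]]
contact_force: [-0.3, 0.0, -0.2]
finger_gap: 0.0919
grip_force: 0.0
```

>>> drive_tool(deltas="0 0 0 0 0 0 0;0 0 0 0 0 0 0;0 0 0 0 0 0 0;0 0 0 0 0 0 0;0 0 0 0 0 0 0;0 0 0 0 0 0 0;0 0 0 0 0 0 0;0 0 0 0 0 0 0")

```text
clock: 10.82
tcp_pos: [0.4324, -0.0054, 0.015]
orientation: [[1.0, -0.008, 0.0], [-0.008, -1.0, -0.0], [0.0, 0.0, -1.0]]
contact_force: [-1.3, 0.3, -0.1]
finger_gap: 0.0427
grip_force: 0.0
```

>>> drive_tool(deltas="0 0 0 0 0 0 0;0 0 0 0 0 0 0;0 0 0 0 0 0 0")

```text
clock: 11.07
tcp_pos: [0.4323, -0.0053, 0.0149]
orientation: [[1.0, -0.008, -0.0], [-0.008, -1.0, 0.0], [-0.0, -0.0, -1.0]]
contact_force: [-0.3, -0.1, -0.2]
finger_gap: 0.0234
grip_force: 29.9
```

```bash
python3 - <<'E'
from h import *
im=bot.camera('scene');cv2.imwrite('pics/s7.png',cv2.resize(im[180:300,200:360],None,fx=5,fy=5)[:,:,::-1])
s=bot.get_state();print(s['finger_gap'],s['grip_force'],s['contact_force'])
go(.496,.082,.1,-.024)
E
```

```text
0.023526554921588186 29.688870191312162 [-0.65520719 -0.00265694 -0.09121895]
shift [ 2.1  -2.93 -2.84] turn [-0.    0.    0.18] t 11.1 tcp [ 0.4323 -0.0053  0.0149] yaw -0.5
```

View pics/s7.png

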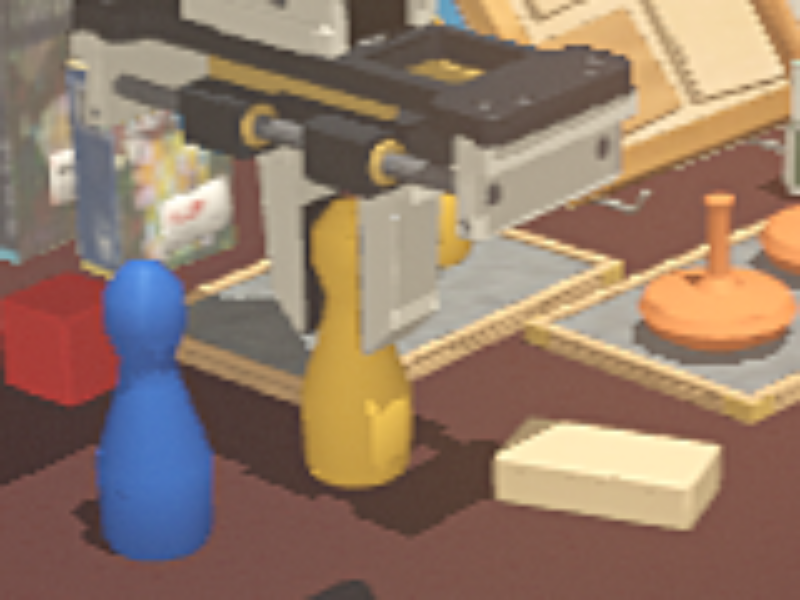

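The yellow skittle is held upright by head and neck at crop (355,330), with blue untouched. The released top stands upright in its tray at crop (718,290).

>>> drive_tool(deltas="0 0 0 -.3 0 0 0;0 0 0 -.5 0 0 0;0 0 0 -.5 0 0 0;0 0 0 -.3 0 0 0;0 .5 -.7 0 0 0 0;0 .6 -.8 0 0 0 0;0 .6 -.8 0 0 0 0;0 .4 -.6 0 0 0 .18")

```text
clock: 11.78
tcp_pos: [0.498, 0.083, 0.0638]
orientation: [[1.0, -0.024, 0.002], [-0.024, -1.0, 0.001], [0.002, -0.001, -1.0]]
contact_force: [0.7, -0.3, -0.2]
finger_gap: 0.0233
grip_force: 29.7
```

>>> drive_tool(deltas="0 0 0 0 0 0 0;0 0 0 0 0 0 0")

```text
clock: 11.95
tcp_pos: [0.4963, 0.0825, 0.0632]
orientation: [[1.0, -0.021, 0.0], [-0.021, -1.0, 0.001], [0.0, -0.001, -1.0]]
contact_force: [-0.8, -0.3, -0.4]
finger_gap: 0.0234
grip_force: 29.7
```

```bash
python3 - <<'E'
from h import *
T=bot.camera("top")
b=blob(T,(290,165,365,225),(3,110,150),(17,255,255));print("top placed",rect(onto("top",b,.030)),cv2.boundingRect(b))
go(.496,.081,.0225,-.024)
E
```

```text
top placed (array([585.5, -43.5]), array([55.9, 55.9]), 89.3) (301, 168, 38, 37)
shift [0.02 0.   1.35] turn [0.   0.01 0.02] t 12.0 tcp [0.4955 0.0811 0.0629] yaw -1.3
```

>>> drive_tool(deltas="0 0 0 .4 0 0 0;0 0 0 .45 0 0 0;0 0 0 .3 0 0 0;0 0 0 .15 0 0 0;0 0 0 0 0 0 0;0 0 0 .04 0 0 0;0 0 0 .04 0 0 0;0 0 0 0 0 0 0")

```text
clock: 12.67
tcp_pos: [0.4964, 0.0811, 0.0218]
orientation: [[1.0, -0.024, 0.001], [-0.024, -1.0, -0.0], [0.001, -0.0, -1.0]]
contact_force: [-0.4, 0.5, 0.2]
finger_gap: 0.0232
grip_force: 29.7
```

>>> drive_tool(deltas="0 0 0 0 0 0 0")

```text
clock: 12.75
tcp_pos: [0.4964, 0.0812, 0.0219]
orientation: [[1.0, -0.024, 0.001], [-0.024, -1.0, 0.0], [0.001, -0.0, -1.0]]
contact_force: [-0.4, -0.8, -0.6]
finger_gap: 0.0232
grip_force: 29.7
```

>>> drive_tool(deltas="0 0 0 .03 0 0 0;0 0 0 0 0 0 0;.7 0 0 0 0 0 0;.7 0 0 0 0 0 0;.7 0 0 0 0 0 0;.7 0 0 0 0 0 0;.7 0 0 0 0 0 0;.7 0 0 0 0 0 0")

```text
clock: 13.42
tcp_pos: [0.496, 0.0811, 0.0206]
orientation: [[1.0, -0.024, -0.0], [-0.024, -1.0, -0.0], [-0.0, 0.0, -1.0]]
contact_force: [-0.3, 0.3, 0.2]
finger_gap: 0.0589
grip_force: 0.0
```

>>> drive_tool(deltas=".7 0 0 -.2 0 0 0;.7 0 0 -.5 0 0 0;.7 0 0 -.8 0 0 0;1 0 0 -.9 0 0 0;1 0 0 -.8 0 0 0;1 0 0 -.4 0 0 0")

```text
clock: 13.92
tcp_pos: [0.4976, 0.0817, 0.1317]
orientation: [[1.0, -0.023, 0.004], [-0.023, -1.0, 0.0], [0.004, -0.0, -1.0]]
contact_force: [1.2, 0.5, -0.0]
finger_gap: 0.0796
grip_force: 0.0
```

```bash
python3 - <<'E'
from h import *
a=np.radians(19); print("brick yaw 19")
go(.466,-.087,.13,a); go(.466,-.087,.13,a-np.pi)
print(bot.get_state()["joint_pos"])
E
```

```text
brick yaw 19
shift [-0.92  5.65  0.05] turn [ 0.   -0.05 -4.07] t 13.9 tcp [0.4976 0.0817 0.1317] yaw -1.3
shift [-0.92  5.65  0.05] turn [-0.07 -0.   31.93] t 13.9 tcp [0.4976 0.0817 0.1317] yaw -1.3
[ 0.38004793  0.36225225 -0.71124807  1.96518869  0.29740237  0.91458322
 -2.07634907]
```

>>> drive_tool(deltas="1 -.13 .8 0 0 0 0;1 -.13 .8 0 0 0 0;1 -.13 .8 0 0 0 0;1 -.13 .8 0 0 0 0;1 -.13 .8 0 0 0 0;1 -.13 .8 0 0 0 0;1 -.1 .8 0 0 0 0;1 0 0 0 0 0 1")

```text
clock: 14.58
tcp_pos: [0.4641, -0.0919, 0.1281]
orientation: [[0.993, -0.117, -0.002], [-0.117, -0.993, -0.002], [-0.002, 0.002, -1.0]]
contact_force: [0.6, 0.3, -1.5]
finger_gap: 0.0918
grip_force: 0.0
```

>>> drive_tool(deltas="1 0 0 0 0 0 1;1 0 0 0 0 0 1;1 0 0 0 0 0 1;1 0 0 0 0 0 1;1 0 0 0 0 0 1;1 0 0 0 0 0 1;1 0 0 0 0 0 1;1 0 0 0 0 0 1")

```text
clock: 15.25
tcp_pos: [0.4653, -0.0862, 0.1284]
orientation: [[0.687, -0.727, -0.0], [-0.727, -0.687, 0.0], [-0.0, 0.0, -1.0]]
contact_force: [0.1, -0.3, 0.5]
finger_gap: 0.0915
grip_force: 0.0
```

>>> drive_tool(deltas="1 0 0 0 0 0 1;1 0 0 0 0 0 1;1 0 0 0 0 0 1;1 0 0 0 0 0 1;1 0 0 0 0 0 1;1 0 0 0 0 0 0;1 0 0 0 0 0 0")

```text
clock: 15.83
tcp_pos: [0.4634, -0.0847, 0.1255]
orientation: [[0.419, -0.908, -0.009], [-0.908, -0.419, -0.001], [-0.003, 0.009, -1.0]]
contact_force: [0.3, 1.0, -1.1]
finger_gap: 0.0922
grip_force: 0.0
```

```bash
python3 - <<'E'
from h import *
go(.466,-.087,-.028,np.radians(-71))
print(bot.get_state()["joint_pos"])
T=bot.camera("top");Y=((18,100,90),(30,255,255))
try: b=blob(T,(230,225,300,275),*Y);print("skittle",cv2.boundingRect(b),"expect base/top",proj("top",[.496,.081,.006]),proj("top",[.496,.081,.106]))
except Exception as e: print(e)
E
```

```text
shift [ 0.12 -0.09  5.12] turn [0.1  0.03 1.16] t 15.8 tcp [ 0.4634 -0.0847  0.1255] yaw -65.2
[ 0.0657616   0.24294276  0.06364808  2.05556364 -0.01718437  0.85250785
 -2.56999133]
skittle (230, 232, 20, 28) expect base/top [239.  247.6] [227.7 237.8]
```

Joint 7 is at its limit in this direction, so I turn the other way to the equivalent grasp at yaw 109°.

>>> drive_tool(deltas="1 0 0 0 0 0 -1;1 0 0 0 0 0 -1;1 0 0 0 0 0 -1;1 0 0 0 0 0 -1;1 0 0 0 0 0 -1;1 0 0 0 0 0 -1;1 0 0 0 0 0 -1;1 0 0 0 0 0 -1")

```text
clock: 16.55
tcp_pos: [0.4632, -0.0867, 0.1257]
orientation: [[0.904, -0.427, -0.008], [-0.427, -0.904, 0.001], [-0.008, 0.003, -1.0]]
contact_force: [-0.4, 0.3, 0.3]
finger_gap: 0.092
grip_force: 0.0
```

>>> drive_tool(deltas="1 0 0 0 0 0 -1;1 0 0 0 0 0 -1;1 0 0 0 0 0 -1;1 0 0 0 0 0 -1;1 0 0 0 0 0 -1;1 0 0 0 0 0 -1;1 0 0 0 0 0 -1;1 0 0 0 0 0 -1")

```text
clock: 17.22
tcp_pos: [0.4632, -0.0867, 0.1258]
orientation: [[0.967, 0.254, -0.008], [0.255, -0.967, 0.001], [-0.008, -0.003, -1.0]]
contact_force: [0.2, 0.3, -0.5]
finger_gap: 0.0918
grip_force: 0.0
```

```bash
python3 - <<'E'
from h import *
go(.466,-.087,-.028,np.radians(109))
print(bot.get_state()["joint_pos"])
E
```

```text
shift [0.13 0.05 5.12] turn [ -0.1    0.04 -18.85] t 17.2 tcp [ 0.4632 -0.0867  0.1258] yaw 14.7
[ 0.27066211  0.24837969 -0.16221036  2.04891727  0.05253579  0.85626641
 -1.23488222]
```

>>> drive_tool(deltas="1 0 0 0 0 0 -1;1 0 0 0 0 0 -1;1 0 0 0 0 0 -1;1 0 0 0 0 0 -1;1 0 0 0 0 0 -1;1 0 0 0 0 0 -1;1 0 0 0 0 0 -1;1 0 0 0 0 0 -1")

```text
clock: 17.88
tcp_pos: [0.4633, -0.0867, 0.1259]
orientation: [[0.577, 0.817, -0.008], [0.817, -0.577, 0.001], [-0.004, -0.007, -1.0]]
contact_force: [-0.1, 0.2, -0.1]
finger_gap: 0.0922
grip_force: 0.0
```

>>> drive_tool(deltas="1 0 0 0 0 0 -1;1 0 0 0 0 0 -1;1 0 0 0 0 0 -1;1 0 0 0 0 0 -1;1 0 0 0 0 0 -1;1 0 0 0 0 0 -1;1 0 0 0 0 0 -1;1 0 0 0 0 0 -1")

```text
clock: 18.55
tcp_pos: [0.4634, -0.0867, 0.126]
orientation: [[-0.083, 0.997, -0.007], [0.997, 0.083, 0.001], [0.002, -0.007, -1.0]]
contact_force: [0.8, 0.1, 0.1]
finger_gap: 0.0915
grip_force: 0.0
```

>>> drive_tool(deltas="1 0 0 0 0 0 -1;1 0 0 0 0 0 -1;1 0 0 0 0 0 -.7;1 0 0 0 0 0 0;1 0 0 0 0 0 0")

```text
clock: 18.97
tcp_pos: [0.4633, -0.0869, 0.1259]
orientation: [[-0.306, 0.952, -0.008], [0.952, 0.306, 0.001], [0.003, -0.007, -1.0]]
contact_force: [-0.0, 0.3, 0.0]
finger_gap: 0.0916
grip_force: 0.0
```

```bash
python3 - <<'E'
from h import *
go(.466,-.087,-.028,np.radians(109))
print(bot.get_state()["joint_pos"])
E
```

```text
shift [-0.05  0.12  5.13] turn [-0.08 -0.04 -0.23] t 19.0 tcp [ 0.4633 -0.0869  0.1259] yaw 107.8
[ 0.49583673  0.26910955 -0.41991629  2.04159492  0.14274844  0.86611764
  0.30697828]
```

>>> drive_tool(deltas="1 -.05 .12 .5 -.08 -.04 -.23;1 0 0 .8 0 0 0;1 0 0 .9 0 0 0;1 0 0 .9 0 0 0;1 0 0 .8 0 0 0;1 0 0 .5 0 0 0;1 0 0 .2 0 0 0;1 0 0 0 0 0 0")

```text
clock: 19.63
tcp_pos: [0.4659, -0.0865, -0.0135]
orientation: [[-0.327, 0.945, -0.003], [0.945, 0.327, 0.0], [0.001, -0.003, -1.0]]
contact_force: [-0.8, -1.3, -0.0]
finger_gap: 0.0917
grip_force: 0.0
```

```bash
python3 - <<'E'
from h import *
go(.466,-.087,-.028,np.radians(109))
im=bot.camera('scene');cv2.imwrite('pics/s8.png',cv2.resize(im[200:300,270:430],None,fx=5,fy=5)[:,:,::-1])
E
```

```text
shift [-0.02 -0.    0.48] turn [-0.03 -0.01  0.01] t 19.6 tcp [ 0.4659 -0.0865 -0.0135] yaw 109.1
```

View pics/s8.png

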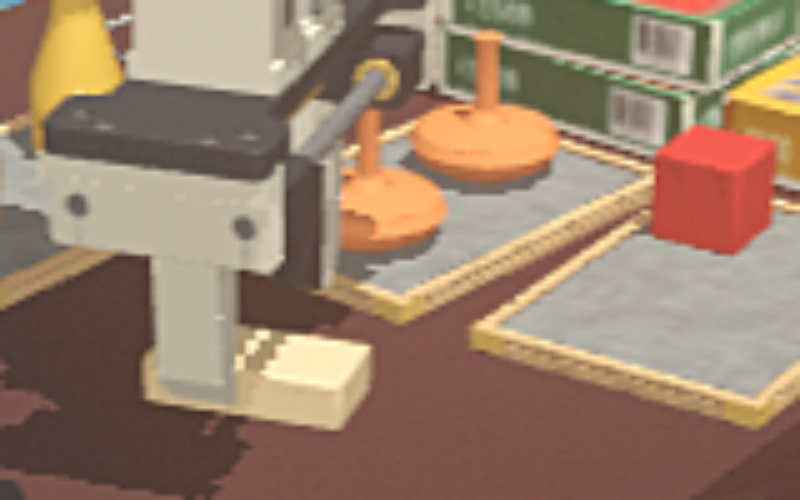

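The near finger stands in front of the brick, with its tip at crop (200,400). Allowing for perspective it is centred on the brick's length, and the opening straddles its width, so I descend and grip.

>>> drive_tool(deltas="1 0 0 .15 0 0 0;1 0 0 .15 0 0 0;1 0 0 .12 0 0 0;1 0 0 .05 0 0 0;1 0 0 0 0 0 0")

```text
clock: 20.1
tcp_pos: [0.4669, -0.0869, -0.0265]
orientation: [[-0.328, 0.945, -0.001], [0.945, 0.328, -0.001], [-0.001, -0.001, -1.0]]
contact_force: [-0.3, -0.1, 0.2]
finger_gap: 0.0917
grip_force: 0.0
```

>>> drive_tool(deltas="0 0 0 0 0 0 0;0 0 0 0 0 0 0;0 0 0 0 0 0 0;0 0 0 0 0 0 0;0 0 0 0 0 0 0;0 0 0 0 0 0 0;0 0 0 0 0 0 0;0 0 0 0 0 0 0")

```text
clock: 20.77
tcp_pos: [0.467, -0.0869, -0.0264]
orientation: [[-0.328, 0.945, -0.001], [0.945, 0.328, -0.001], [-0.001, -0.001, -1.0]]
contact_force: [-0.4, 0.2, 0.7]
finger_gap: 0.0429
grip_force: 0.0
```

>>> drive_tool(deltas="0 0 0 0 0 0 0;0 0 0 0 0 0 0")

```text
clock: 20.93
tcp_pos: [0.467, -0.0869, -0.0264]
orientation: [[-0.328, 0.945, -0.001], [0.945, 0.328, -0.001], [-0.001, -0.001, -1.0]]
contact_force: [0.2, 0.0, -0.5]
finger_gap: 0.0348
grip_force: 30.0
```

>>> drive_tool(deltas="0 0 0 -.3 0 0 0;0 0 0 -.6 0 0 0;0 0 0 -.8 0 0 0;0 0 0 -.7 0 0 0;0 0 0 -.3 0 0 1;0 0 0 0 0 0 1;0 0 0 0 0 0 1;0 0 0 0 0 0 .14")

```text
clock: 21.6
tcp_pos: [0.4674, -0.0869, 0.0555]
orientation: [[-0.057, 0.998, 0.0], [0.998, 0.057, -0.002], [-0.002, 0.0, -1.0]]
contact_force: [-0.3, -0.6, -0.4]
finger_gap: 0.0345
grip_force: 30.0
```

```bash
python3 - <<'E'
from h import *
s=bot.get_state();print(s["finger_gap"],s["grip_force"])
go(.586,-.1725,.055,np.radians(93.4))
E
```

```text
0.03452156138775065 30.000845789909363
shift [-3.07  3.79  0.02] turn [ 0.    0.02 -0.03] t 21.6 tcp [ 0.4674 -0.0869  0.0555] yaw 93.2
```

>>> drive_tool(deltas="0 -.5 .6 0 0 0 0;0 -.65 .8 0 0 0 0;0 -.65 .8 0 0 0 0;0 -.65 .8 0 0 0 0;0 -.62 .79 0 0 0 0;0 0 0 0 0 0 0;0 0 0 0 0 0 0")

```text
clock: 22.18
tcp_pos: [0.5867, -0.1729, 0.0543]
orientation: [[-0.06, 0.998, -0.001], [0.998, 0.06, -0.001], [-0.001, -0.001, -1.0]]
contact_force: [-0.2, 0.4, 0.0]
finger_gap: 0.0347
grip_force: 30.0
```

```bash
python3 - <<'E'
from h import *
go(.586,-.1725,-.0194,np.radians(93.4))
E
```

```text
shift [ 0.02 -0.02  2.46] turn [-0.01  0.01  0.01] t 22.2 tcp [ 0.5867 -0.1729  0.0543] yaw 93.4
```

>>> drive_tool(deltas="0 0 0 .5 0 0 0;0 0 0 .7 0 0 0;0 0 0 .6 0 0 0;0 0 0 .4 0 0 0;0 0 0 .2 0 0 0;0 0 0 .04 0 0 0;0 0 0 0 0 0 0;0 0 0 0 0 0 0")

```text
clock: 22.85
tcp_pos: [0.5867, -0.1719, -0.0177]
orientation: [[-0.06, 0.998, 0.001], [0.998, 0.06, -0.002], [-0.002, 0.0, -1.0]]
contact_force: [0.1, 0.0, 0.5]
finger_gap: 0.0344
grip_force: 30.0
```

>>> drive_tool(deltas="0 0 0 .03 0 0 0;0 0 0 0 0 0 0")

```text
clock: 23.02
tcp_pos: [0.5867, -0.1722, -0.0187]
orientation: [[-0.06, 0.998, 0.001], [0.998, 0.06, -0.002], [-0.002, 0.001, -1.0]]
contact_force: [0.1, 0.0, 0.2]
finger_gap: 0.0347
grip_force: 30.0
```

>>> drive_tool(deltas="0 0 0 .05 0 0 0;0 0 0 0 0 0 0;.6 0 0 0 0 0 0;.6 0 0 0 0 0 0;.6 0 0 0 0 0 0;.6 0 0 0 0 0 0;.6 0 0 0 0 0 0")

```text
clock: 23.6
tcp_pos: [0.5858, -0.1719, -0.0212]
orientation: [[-0.06, 0.998, -0.001], [0.998, 0.06, -0.001], [-0.001, -0.001, -1.0]]
contact_force: [0.1, 0.5, 0.3]
finger_gap: 0.0549
grip_force: 0.0
```

>>> drive_tool(deltas=".6 0 0 -.3 0 0 0;.6 0 0 -.7 0 0 0;.6 0 0 -.9 0 0 0;1 0 0 -1 0 0 0;1 0 0 -1 0 0 0;1 0 0 -.8 0 0 0;1 0 0 -.2 0 0 0")

```text
clock: 24.18
tcp_pos: [0.5893, -0.1723, 0.1316]
orientation: [[-0.06, 0.998, 0.007], [0.998, 0.06, -0.004], [-0.004, 0.007, -1.0]]
contact_force: [0.6, 0.5, 0.7]
finger_gap: 0.0775
grip_force: 0.0
```

```bash
python3 - <<'E'
from h import *
go(.4185,.125,.12,np.radians(90.8))
print(bot.get_state()["joint_pos"])
E
```

```text
shift [10.24 -5.09  0.31] turn [0.08 0.04 0.53] t 24.2 tcp [ 0.5893 -0.1723  0.1316] yaw 93.4
[ 0.47508416  0.47893889 -0.31097321  1.71114556  0.17436     0.97093877
  0.15932371]
```

Before the last pick I check what surrounds the cube: the boxes on the left and the placed skittle. I also check the brick and skittle placements.

```bash
python3 - <<'E'
from h import *
T=bot.camera("top");cv2.imwrite('pics/t9.png',cv2.resize(T[100:360,60:460],None,fx=2,fy=2)[:,:,::-1])
print("box edges z0",(onto("top",[(143,320),(143,345),(140,280),(130,300),(182,240)],0)*1000).round())
print("box edges z.1",(onto("top",[(143,320),(140,280)],.1)*1000).round())
for n,r in dict(brick=(368,170,445,215)).items():
    b=blob(T,r,(15,20,200),(40,90,255)); print(n,rect(onto("top",b,.024)))
print("cube",rect(onto("top",blob(T,(180,275,235,325),(0,150,180),(8,255,255)),.035)))
c=np.array([.6277,-.1722]);a=np.radians(3.4);R=np.array([[np.cos(a),-np.sin(a)],[np.sin(a),np.cos(a)]]);print(c+R@[.027,-.025])
E
```

```text
box edges z0 [[386. 229.]
 [348. 228.]
 [448. 236.]
 [417. 251.]
 [510. 171.]]
box edges z.1 [[386. 196.]
 [440. 202.]]
brick (array([ 583.5, -153.1]), array([34.8, 30.2]), 3.5)
cube (array([418.7, 125.5]), array([34.1, 33.6]), 89.8)
[ 0.65613513 -0.19555472]
```

View pics/t9.png

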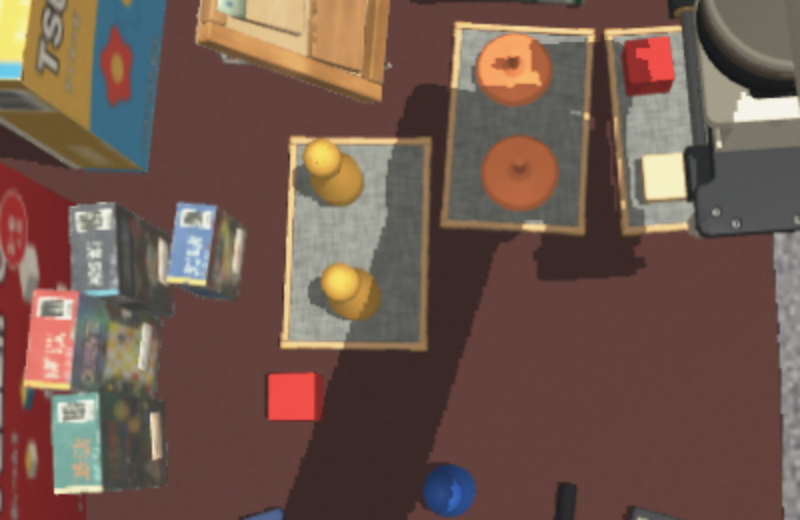

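The brick lies flat in the blocks tray, near half, at crop (665,177). Both skittles, at crop (350,290) and (335,170), and both tops stand in their trays.

The gripper body at this yaw would come close to the placed skittle's head. I'll take the cube with the tool leaned 10° toward +y about the closing axis, and place it with the same lean.

>>> drive_tool(deltas="1 .8 -.42 0 0 0 0;1 .85 -.42 0 0 0 0;1 .85 -.42 0 0 0 0;1 .85 -.42 0 0 0 0;1 .85 -.42 0 0 0 0;1 .85 -.42 0 0 0 0;1 .85 -.42 0 0 0 0;1 .85 -.42 0 0 0 0")

```text
clock: 24.9
tcp_pos: [0.4715, 0.0253, 0.1248]
orientation: [[-0.06, 0.998, -0.003], [0.998, 0.06, -0.001], [-0.001, -0.003, -1.0]]
contact_force: [0.5, 0.8, 0.7]
finger_gap: 0.0916
grip_force: 0.0
```

>>> drive_tool(deltas="1 .85 -.42 0 0 0 0;1 .85 -.42 0 0 0 0;1 .85 -.42 0 0 0 0;1 .85 -.42 0 0 0 0;1 0 0 0 0 0 .5;1 0 0 0 0 -1 0;1 0 0 0 0 -1 0;1 0 0 0 0 0 0")

```text
clock: 25.57
tcp_pos: [0.4161, 0.1271, 0.125]
orientation: [[-0.023, 1.0, 0.003], [0.984, 0.023, -0.176], [-0.176, -0.001, -0.984]]
contact_force: [0.2, 0.6, 0.2]
finger_gap: 0.0916
grip_force: 0.0
```

```bash
python3 - <<'E'
from h import *
go(.4185,.1235,.03)
s=bot.get_state();print(np.round(s["orientation"],3).tolist(),s["joint_pos"])
E
```

```text
shift [0.44 0.08 3.14] turn [0. 0. 0.] t 25.6 tcp [0.4161 0.1271 0.125 ] yaw 91.4
[[-0.023, 1.0, 0.003], [0.984, 0.023, -0.176], [-0.176, -0.001, -0.984]] [-0.08284573  0.26068911 -0.4748282   2.07981161  0.33517525  0.94832358
 -0.73845653]
```

>>> drive_tool(deltas="1 .11 .02 .6 0 0 0;1 .11 .02 .8 0 0 0;1 .11 .02 .8 0 0 0;1 .08 .02 .6 0 0 0;1 .03 0 .3 0 0 0;1 0 0 0 0 0 0")

```text
clock: 26.07
tcp_pos: [0.417, 0.1183, 0.0297]
orientation: [[-0.017, 1.0, -0.003], [0.984, 0.016, -0.176], [-0.176, -0.006, -0.984]]
contact_force: [-0.1, 0.2, -0.3]
finger_gap: 0.0918
grip_force: 0.0
```

```bash
python3 - <<'E'
from h import *
go(.4185,.1235,-.022)
im=bot.camera('scene');cv2.imwrite('pics/s10.png',cv2.resize(im[150:300,140:320],None,fx=4,fy=4)[:,:,::-1])
s=bot.get_state();R=np.array(s["orientation"]);p=np.array(s["tcp_pos"])
for nm,t in(("tool",p-.034*R[:,2]),("world",p+[0,0,.034])):
    print(nm,[((proj("scene",t+sg*.046*R[:,1]+sx*.0095*R[:,0])-[140,150])*4).round() for sg in(-1,1) for sx in (-1,1)])
E
```

```text
shift [0.47 0.06 1.67] turn [0. 0. 0.] t 26.1 tcp [0.417  0.1183 0.0297] yaw 91.0
tool [array([225., 328.]), array([196., 325.]), array([375., 268.]), array([347., 266.])]
world [array([234., 330.]), array([205., 327.]), array([384., 270.]), array([356., 268.])]
```

View pics/s10.png

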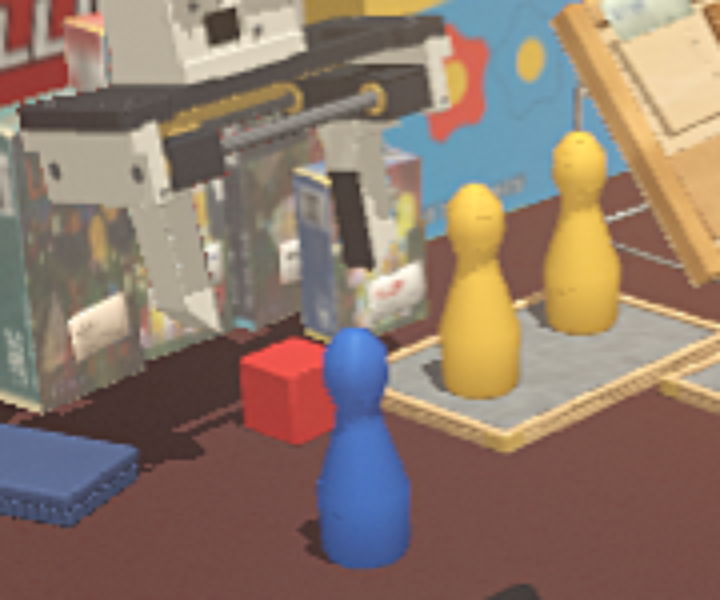

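Near tip at crop (185–222,320–332) and far tip at about (370,268) match the prediction that the offset runs along the tool axis. The cube at (290,390) lies below and between the fingers, and the skittles are clear of the body.

>>> drive_tool(deltas="1 .1 .06 .4 0 0 0;1 .1 0 .4 0 0 0;1 .1 0 .4 0 0 0;1 .07 0 .25 0 0 0;1 .04 0 .15 0 0 0;1 0 0 0 0 0 0")

```text
clock: 26.62
tcp_pos: [0.4197, 0.1205, -0.0187]
orientation: [[-0.014, 1.0, -0.002], [0.984, 0.013, -0.179], [-0.179, -0.004, -0.984]]
contact_force: [-0.1, -4.8, -0.2]
finger_gap: 0.0921
grip_force: 0.0
```

>>> drive_tool(deltas="0 0 0 0 0 0 0;0 0 0 0 0 0 0;0 0 0 0 0 0 0;0 0 0 0 0 0 0;0 0 0 0 0 0 0;0 0 0 0 0 0 0;0 0 0 0 0 0 0;0 0 0 0 0 0 0")

```text
clock: 27.28
tcp_pos: [0.4196, 0.1206, -0.0182]
orientation: [[-0.014, 1.0, -0.001], [0.984, 0.013, -0.179], [-0.179, -0.004, -0.984]]
contact_force: [0.6, -5.5, -1.3]
finger_gap: 0.0431
grip_force: 0.0
```

>>> drive_tool(deltas="0 0 0 0 0 0 0;0 0 0 0 0 0 0;0 0 0 0 0 0 0")

```text
clock: 27.53
tcp_pos: [0.4196, 0.1206, -0.0182]
orientation: [[-0.014, 1.0, -0.001], [0.984, 0.013, -0.179], [-0.179, -0.004, -0.984]]
contact_force: [0.0, -5.8, -1.4]
finger_gap: 0.0345
grip_force: 30.0
```

```bash
python3 - <<'E'
from h import *
go(.4185,.122,.09)
s=bot.get_state();print(np.round(s["orientation"],3).tolist(),s["joint_pos"])
E
```

```text
shift [-0.6  -0.05 -3.56] turn [0. 0. 0.] t 27.5 tcp [ 0.4196  0.1206 -0.0182] yaw 90.8
[[-0.014, 1.0, -0.001], [0.984, 0.013, -0.179], [-0.179, -0.004, -0.984]] [-0.18326709  0.52516546 -0.35801487  2.14830651  0.55816203  0.66567756
 -0.96256899]
```

The 5–6 N on the wrist in −y is a light touch, probably the leaned hand against a box on the left. The cube is gripped (gap 34.5 mm), so I lift slowly and drift slightly toward −y.

>>> drive_tool(deltas="0 -.08 0 -.15 0 0 0;0 -.08 0 -.2 0 0 0;0 -.06 0 -.3 0 0 0;0 -.08 0 -.4 0 0 0")

```text
clock: 27.87
tcp_pos: [0.4209, 0.1207, 0.0157]
orientation: [[-0.017, 1.0, 0.002], [0.984, 0.017, -0.175], [-0.175, -0.001, -0.985]]
contact_force: [-0.1, -0.3, 0.6]
finger_gap: 0.0349
grip_force: 30.0
```

```bash
python3 - <<'E'
from h import *
go(.4185,.118,.09)
s=bot.get_state();print(s["finger_gap"],s["contact_force"],s["wrist_torque"])
E
```

```text
shift [-0.52 -0.08 -2.42] turn [0. 0. 0.] t 27.9 tcp [0.4209 0.1207 0.0157] yaw 91.0
0.03485875334021678 [-0.12199524 -0.28824031  0.6323094 ] [ 0.19228721 -0.16924797  0.01108066]
```

>>> drive_tool(deltas="0 -.12 0 -.6 0 0 0;0 -.15 0 -.8 0 0 0;0 -.15 0 -.8 0 0 0;0 -.15 0 -.8 0 0 0;0 -.15 0 -.8 0 0 0;0 -.1 0 -.5 0 0 0;0 0 0 0 0 0 0")

```text
clock: 28.45
tcp_pos: [0.4239, 0.1202, 0.1509]
orientation: [[-0.016, 1.0, 0.01], [0.985, 0.017, -0.173], [-0.173, 0.007, -0.985]]
contact_force: [-0.3, 0.0, -0.9]
finger_gap: 0.0348
grip_force: 30.0
```

```bash
python3 - <<'E'
from h import *
# true tip target: cube centre target - grasp offset (tip was +1.3mm y of cube centre)
s=bot.get_state();R=np.array(s["orientation"])
print("grasp tip", np.array([.4196,.1206,-.0182])-.034*np.array([-.001,-.179,-.984]))
off=np.array([.4196,.1206])-np.array([.4187,.1253]); tgt=np.array([.6561,-.1956]); print("rep target",tgt+off)
go(*(tgt+off),.15); print(s["finger_gap"],s["contact_force"],s["joint_pos"])
Rt=np.array(R); yaw=np.degrees(np.arctan2(R[0,1],-R[1,1])) ;print("tool y dir",np.degrees(np.arctan2(R[1,1],R[0,1])))
E
```

```text
grasp tip [0.419634 0.126686 0.015256]
rep target [ 0.657  -0.2003]
shift [-10.64   7.58   1.95] turn [0. 0. 0.] t 28.4 tcp [0.4239 0.1202 0.1509] yaw 90.9
0.0347645687471296 [-0.27233124  0.00415099 -0.93500328] [-0.0477179   0.2222924  -0.48490688  2.05400786  0.30914095  0.99303871
 -0.69281193]
tool y dir 0.9952663324756283
```

>>> drive_tool(deltas="0 -.6 .4 .11 0 0 0;0 -.85 .6 .15 0 0 0;0 -.85 .6 .16 0 0 0;0 -.85 .6 .15 0 0 0;0 -.85 .6 .16 0 0 0;0 -.85 .6 .15 0 0 0;0 -.85 .6 .16 0 0 0;0 -.85 .6 .15 0 0 0")

```text
clock: 29.12
tcp_pos: [0.5629, -0.0797, 0.1456]
orientation: [[-0.017, 1.0, 0.002], [0.984, 0.017, -0.175], [-0.175, -0.001, -0.985]]
contact_force: [0.4, -1.0, -0.7]
finger_gap: 0.0348
grip_force: 30.0
```

>>> drive_tool(deltas="0 -.85 .6 .16 0 0 0;0 -.85 .6 .15 0 0 0;0 -.85 .6 .16 0 0 0;0 -.85 .6 .15 0 0 0;0 -.6 .5 .1 0 0 0;0 0 0 0 -.08 0 -.47;0 0 0 0 0 0 0")

```text
clock: 29.7
tcp_pos: [0.6512, -0.2009, 0.1445]
orientation: [[-0.056, 0.998, 0.008], [0.983, 0.057, -0.174], [-0.175, -0.002, -0.985]]
contact_force: [0.2, -0.8, -0.9]
finger_gap: 0.0344
grip_force: 30.0
```

```bash
python3 - <<'E'
from h import *
go(.6561,-.2003,.04)
s=bot.get_state();R=np.array(s["orientation"]);print(np.round(R,3).tolist(),s["joint_pos"])
a=np.radians(93.4);R0=np.array([[-.014,1,-.001],[.984,.013,-.179],[-.179,-.004,-.984]])
b=np.radians(3.4-.3);Rz=cv2.Rodrigues(np.array([0,0,b]))[0]
print("fix turn",np.degrees(cv2.Rodrigues(R.T@(Rz@R0))[0].ravel())/5)
E
```

```text
shift [0.62 0.17 3.43] turn [0. 0. 0.] t 29.7 tcp [ 0.6512 -0.2009  0.1445] yaw 93.3
[[-0.056, 0.998, 0.008], [0.983, 0.057, -0.174], [-0.175, -0.002, -0.985]] [ 0.36378313  0.55318339 -0.28908178  1.57201959  0.37791911  1.03796493
 -0.01889617]
fix turn [-0.00012911 -0.0511424  -0.12113136]
```

>>> drive_tool(deltas="0 .1 .17 .5 0 -.05 -.12;0 .12 0 .7 0 0 0;0 .13 0 .8 0 0 0;0 .13 0 .8 0 0 0;0 .1 0 .45 0 0 0;0 .04 0 .18 0 0 0;0 0 0 0 0 0 0")

```text
clock: 30.28
tcp_pos: [0.6549, -0.1974, 0.0384]
orientation: [[-0.07, 0.998, 0.006], [0.982, 0.07, -0.178], [-0.178, -0.006, -0.984]]
contact_force: [0.6, 0.4, -0.2]
finger_gap: 0.0345
grip_force: 30.0
```

```bash
python3 - <<'E'
from h import *
go(.6561,-.2003,-.0112)
s=bot.get_state();R=np.array(s["orientation"]);print(np.round(R,3).tolist(),s["contact_force"])
R0=np.array([[-.014,1,-.001],[.984,.013,-.179],[-.179,-.004,-.984]])
Rz=cv2.Rodrigues(np.array([0,0,np.radians(3.1)]))[0]
print("fix turn",np.degrees(cv2.Rodrigues(R.T@(Rz@R0))[0].ravel())/5)
E
```

```text
shift [0.2  0.04 1.65] turn [0. 0. 0.] t 30.3 tcp [ 0.6549 -0.1974  0.0384] yaw 94.1
[[-0.07, 0.998, 0.006], [0.982, 0.07, -0.178], [-0.178, -0.006, -0.984]] [ 0.60800022  0.39646094 -0.15836805]
fix turn [-0.02326177 -0.01309434  0.03209419]
```

>>> drive_tool(deltas="0 .05 .04 .4 0 0 0;0 .07 0 .5 0 0 0;0 .05 0 .4 0 0 0;0 .03 0 .25 0 0 0;0 0 0 .07 0 0 0;0 0 0 0 0 0 0")

```text
clock: 30.78
tcp_pos: [0.6567, -0.2019, -0.0096]
orientation: [[-0.068, 0.998, 0.007], [0.982, 0.068, -0.179], [-0.179, -0.005, -0.984]]
contact_force: [-0.1, 1.0, -0.7]
finger_gap: 0.0347
grip_force: 30.0
```

>>> drive_tool(deltas="0 0 0 .04 0 0 0;0 0 0 0 0 0 0")

```text
clock: 30.95
tcp_pos: [0.6581, -0.2021, -0.0091]
orientation: [[-0.068, 0.998, 0.01], [0.981, 0.068, -0.179], [-0.179, -0.002, -0.984]]
contact_force: [-0.5, 0.5, -0.5]
finger_gap: 0.0348
grip_force: 30.0
```

```bash
python3 - <<'E'
from h import *
go(.6561,-.2003,-.0122)
s=bot.get_state();print(s["contact_force"],s["finger_gap"])
S=bot.camera("scene")
b=blob(S,(380,215,440,290),(0,120,90),(8,255,255));print(cv2.boundingRect(b))
E
```

```text
shift [ 0.08 -0.06  0.09] turn [0. 0. 0.] t 30.9 tcp [ 0.6581 -0.2021 -0.0091] yaw 93.9
[-0.46025179  0.45701091 -0.46611989] 0.034807501993108565
(400, 226, 21, 25)
```

>>> drive_tool(deltas="0 .03 -.03 .05 0 0 0;0 0 0 .04 0 0 0;0 0 0 0 0 0 0;0 0 0 0 0 0 0")

```text
clock: 31.33
tcp_pos: [0.6569, -0.2016, -0.0121]
orientation: [[-0.068, 0.998, 0.01], [0.981, 0.068, -0.179], [-0.179, -0.003, -0.984]]
contact_force: [-0.4, -0.3, 0.1]
finger_gap: 0.0348
grip_force: 30.0
```

>>> drive_tool(deltas="0 0 0 .04 0 0 0;0 0 0 0 0 0 0;0 0 0 0 0 0 0")

```text
clock: 31.58
tcp_pos: [0.6569, -0.2017, -0.0121]
orientation: [[-0.068, 0.998, 0.01], [0.981, 0.068, -0.179], [-0.18, -0.003, -0.984]]
contact_force: [-3.5, 1.6, 8.7]
finger_gap: 0.0349
grip_force: 30.0
```

Felt contact is confirmed at about 9 N upward, so I release and back off along the fingers.

>>> drive_tool(deltas=".5 0 0 0 0 0 0;.5 0 0 0 0 0 0;.5 0 0 0 0 0 0;.5 0 0 0 0 0 0;.5 0 0 0 0 0 0")

```text
clock: 32.0
tcp_pos: [0.6564, -0.202, -0.0138]
orientation: [[-0.068, 0.998, 0.009], [0.981, 0.068, -0.179], [-0.179, -0.003, -0.984]]
contact_force: [-0.0, -0.8, 0.4]
finger_gap: 0.0459
grip_force: 0.0
```

>>> drive_tool(deltas=".5 -.04 0 -.2 0 0 0;.5 -.1 0 -.5 0 0 0;.5 -.15 0 -.8 0 0 0;.5 -.15 0 -.8 0 0 0;.5 -.15 0 -.8 0 0 0;.5 -.15 0 -.8 0 0 0;.5 -.15 0 -.8 0 0 0;.5 -.15 0 -.8 0 0 0")

```text
clock: 32.67
tcp_pos: [0.6574, -0.203, 0.1574]
orientation: [[-0.068, 0.998, 0.011], [0.981, 0.068, -0.179], [-0.18, -0.001, -0.984]]
contact_force: [-0.6, 0.6, 0.9]
finger_gap: 0.0458
grip_force: 0.0
```

>>> drive_tool(deltas=".5 -1 -.8 -.2 0 0 0;.5 -1 -.8 -.2 0 0 0;.5 -1 -.8 -.2 0 0 0;.5 -1 -.8 -.2 0 0 0;.5 -1 -.8 -.2 0 0 0;.5 -1 -.8 -.2 0 0 0;.5 -1 -.8 -.2 0 0 0;.5 0 0 0 0 0 0")

```text
clock: 33.33
tcp_pos: [0.497, -0.4236, 0.2387]
orientation: [[-0.055, 0.998, 0.008], [0.981, 0.056, -0.187], [-0.187, -0.003, -0.982]]
contact_force: [-1.0, -1.7, 0.9]
finger_gap: 0.046
grip_force: 0.0
```

```bash
python3 - <<'E'
from h import *
T=bot.camera("top");S=bot.camera("scene")
cv2.imwrite("pics/f.png",np.hstack([cv2.resize(T[100:300,190:450],(400,308)),cv2.resize(S[170:300,190:470],(400,308))])[:,:,::-1])
print("cube",rect(onto("top",blob(T,(362,140,445,190),(0,150,180),(8,255,255)),.041)))
print("scube",rect(onto("top",blob(T,(366,108,405,150),(0,150,180),(8,255,255)),.041)))
print("brick",rect(onto("top",blob(T,(366,170,445,215),(15,20,180),(40,90,255)),.024)))
print("stop",rect(onto("top",blob(T,(296,114,340,158),(3,110,120),(20,255,255)),.030)))
s=bot.get_state();print(s["tcp_pos"],s["contact_force"],s["clock"])
E
```

```text
cube (array([ 645. , -196.9]), array([34.6, 15.8]), 89.7)
scube (array([ 669.7, -142.7]), array([34.2, 33.9]), 5.3)
brick (array([ 584.7, -172.8]), array([35.5, 69.8]), 3.6)
stop (array([667. , -39.5]), array([56.9, 56.3]), 89.3)
[ 0.50186975 -0.41585341  0.23627487] [-0.01587568  1.16738787 -0.46335495] 33.4333
```

View pics/f.png

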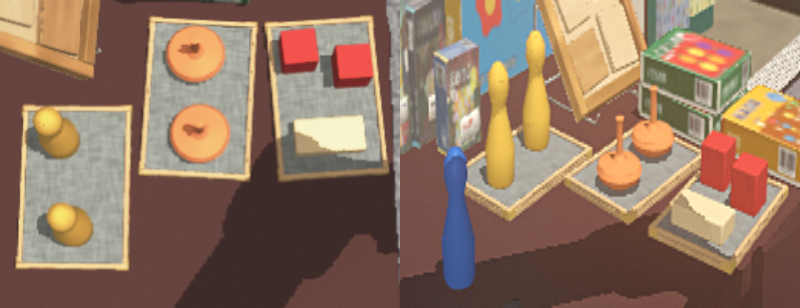

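The picture shows everything in its own tray: skittles at (70,220) and (55,130), tops at (200,133) and (195,53), brick flat at (330,133), cube at (352,65). The sample cube and sample top measure exactly as before. I check the cube's outline in full, then hand in.

```bash
python3 - <<'E'
from h import *
T=bot.camera("top")
r=rect(onto("top",blob(T,(401,112,445,175),(0,150,180),(8,255,255)),.041));print("cube",r)
if min(r[1])>32 and max(r[1])<37: print(bot.finish_job())
E
```

```text
cube (array([ 654. , -196.4]), array([34. , 33.8]), 3.6)
the job is handed in; nothing more can be done
None
```

I put all four toys back in their own trays and handed the job in at about 33 s of arm time: the brick is flat, the cube square on the felt, and the skittle and top upright. The sample cube and top measure unmoved and the sample skittle looks in place; the hand took about a 6 N sideways touch, probably from a box, while picking up the cube.

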